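Unpack the screwed-down sample box

TASK

The grey sample box on the lab bench is closed for the sea passage: loosen all four captive thumbscrews (counter-clockwise up to the stop, a little under half a turn), lift the cover plate off by its handle and hang it by that handle on the hook of the support stand. Then take every sample bottle out of the box and leave them all standing upright on the floor of the white tray. Leave the other things on the bench where they are.

Things in the scene. Friction and masses are not known exactly. Their poses are not given: they have to be found in the camera images.
- box: Grey box fixed to the bench, 118 (x) x 270 (y) x 114 mm high, walls 5 mm, under the cover. Origin: centre of its underside; y along its length. Inner floor 6 mm up. Partitions 40 mm high make four cells in a row, at y = -87, -29, 29, 87 mm; each holds a bottle or is empty. A 7 mm flange along the top inside each end wall, which the thumbscrews' feet lock under.
- cover: Loose aluminium plate, 118 (x) x 270 (y) x 5 mm, about 0.6 kg, lying on the box's rim, aligned with it. Origin: centre of its underside; y along its length and its handle. The thumbscrews stay in it: while one is tight it has only a few mm of play, with all four loose it lifts straight up. Ribs and screw feet reach 14 mm below its underside: lift it 25 mm before moving sideways.
- handle_bar (a point): Centre of the grip bar of the dark steel bow handle in the middle of the cover. The bar is a strap on edge: 10 mm thick (x), 110 mm long (y), 26 mm deep (z), 60 mm above the plate's underside. Opening below it: 42 mm high down to the plate's top face, 90 mm wide between the legs. Axes as the cover's.
- tray: Loose empty white tray with a raised edge, 216 x 216 x 24 mm, walls and floor 5 mm, about 0.9 kg. Origin: centre of its underside; z up.
- stand: Support stand with the hook, fixed to the bench: base plate 190 x 130 x 12 mm, 12 mm upright rod 275 mm high at x = 100 mm, and a level round hook arm, 8 mm thick, from the rod towards -x at y = 0; its top side is 250 mm above the bench. It ends at x = -49 mm in an upturned tip with its top at 264 mm. Origin: on the bench under the middle of the arm, where the handle should rest; z up.
- screw_a (a joint): Turn of the captive half-turn thumbscrew in the (-x, -y) corner of the cover plate, rad: about 0 tight, grows as it is loosened (counter-clockwise seen from above), free of the flange from 2.2, end stop at 2.5. It stays where it is left, so it can be turned in two or three grips; turning takes about 0.05 N m. At 0 its wing lies along the cover's length (y).
- wing_a (a point): Centre of the black wing head of thumbscrew a, at x = -40, y = -117 mm on the cover, 32 mm above the plate's underside. The wing is 10 mm thick (its own x), 40 mm long (its own y) and reaches from 19 to 46 mm above the plate's underside. Its axes turn with the wing.
- screw_b (a joint): Turn of the captive half-turn thumbscrew in the (-x, +y) corner of the cover plate, rad: about 0 tight, grows as it is loosened (counter-clockwise seen from above), free of the flange from 2.2, end stop at 2.5. It stays where it is left, so it can be turned in two or three grips; turning takes about 0.05 N m. At 0 its wing lies along the cover's length (y).
- wing_b (a point): Centre of the black wing head of thumbscrew b, at x = -40, y = +117 mm on the cover, 32 mm above the plate's underside. The wing is 10 mm thick (its own x), 40 mm long (its own y) and reaches from 19 to 46 mm above the plate's underside. Its axes turn with the wing.
- screw_c (a joint): Turn of the captive half-turn thumbscrew in the (+x, -y) corner of the cover plate, rad: about 0 tight, grows as it is loosened (counter-clockwise seen from above), free of the flange from 2.2, end stop at 2.5. It stays where it is left, so it can be turned in two or three grips; turning takes about 0.05 N m. At 0 its wing lies along the cover's length (y).
- wing_c (a point): Centre of the black wing head of thumbscrew c, at x = +40, y = -117 mm on the cover, 32 mm above the plate's underside. The wing is 10 mm thick (its own x), 40 mm long (its own y) and reaches from 19 to 46 mm above the plate's underside. Its axes turn with the wing.
- screw_d (a joint): Turn of the captive half-turn thumbscrew in the (+x, +y) corner of the cover plate, rad: about 0 tight, grows as it is loosened (counter-clockwise seen from above), free of the flange from 2.2, end stop at 2.5. It stays where it is left, so it can be turned in two or three grips; turning takes about 0.05 N m. At 0 its wing lies along the cover's length (y).
- wing_d (a point): Centre of the black wing head of thumbscrew d, at x = +40, y = +117 mm on the cover, 32 mm above the plate's underside. The wing is 10 mm thick (its own x), 40 mm long (its own y) and reaches from 19 to 46 mm above the plate's underside. Its axes turn with the wing.
- bottle_1: Amber sample bottle with white screw cap, 50 mm diameter, 100 mm tall; the cap is 38 mm in diameter and takes the top 24 mm, the neck below it 32 mm. About 0.16 kg. Origin: centre of its underside; z along its axis. Stands in one cell of the box under the cover. There are two to four such bottles, all alike (an absent one reads None).
- bottle_2: Amber sample bottle with white screw cap, 50 mm diameter, 100 mm tall; the cap is 38 mm in diameter and takes the top 24 mm, the neck below it 32 mm. About 0.16 kg. Origin: centre of its underside; z along its axis. Stands in one cell of the box under the cover. There are two to four such bottles, all alike (an absent one reads None).
- bottle_3: Amber sample bottle with white screw cap, 50 mm diameter, 100 mm tall; the cap is 38 mm in diameter and takes the top 24 mm, the neck below it 32 mm. About 0.16 kg. Origin: centre of its underside; z along its axis. Stands in one cell of the box under the cover. There are two to four such bottles, all alike (an absent one reads None).
- bottle_4: Amber sample bottle with white screw cap, 50 mm diameter, 100 mm tall; the cap is 38 mm in diameter and takes the top 24 mm, the neck below it 32 mm. About 0.16 kg. Origin: centre of its underside; z along its axis. Stands in one cell of the box under the cover. There are two to four such bottles, all alike (an absent one reads None).
- media_bottle: Bystander, to be left where it is: clear glass bottle, 86 mm diameter, 170 mm tall. Origin: centre of its underside.
- wash_bottle: Bystander, to be left where it is: clear plastic bottle with white cap, 66 mm diameter, 160 mm tall. Origin: centre of its underside.
- tape_roll: Bystander, to be left where it is: roll of yellow tape lying flat, 96 mm diameter, 25 mm high. Origin: centre of its underside.
- beaker: Bystander, to be left where it is: glass beaker, 68 mm diameter, 70 mm high. Origin: centre of its underside.
- spatula: Bystander, to be left where it is: steel spatula 190 mm long lying on the bench. Origin: centre of its underside.
- notebook: Bystander, to be left where it is: blue notebook 105 x 148 x 14 mm. Origin: centre of its underside.

How it is judged:
On the way, in this order (a step that is already met when the one before it is completed fails the run):
1. all four thumbscrews loosened (each turned beyond 2.1 rad; the stop is at 2.5) (value of joint each of screw_a, screw_b, screw_c, screw_d above 2.1 rad), for 0.2 s.
2. the cover plate hangs by its handle on the hook of the stand, let go (x of handle_bar in the frame of stand between -0.042 and 0.04 m and y of handle_bar in the frame of stand between -0.035 and 0.035 m and z of handle_bar in the frame of stand between 0.252 and 0.28 m and contact force between cover and stand above 2 N and linear speed of cover below 0.05 m/s and contact force between the fingers and cover below 0.2 N), for 0.4 s.
At the end, for the whole second after the job is handed in: The cover hangs let go and at rest by its handle on the hook arm (middle of the bar within 40 mm of the seat along the arm, 35 mm across), and every bottle present stands upright (within 7 degrees) on the tray floor inside its edge, let go and at rest (all of step 2 and x of bottle_1 in the frame of tray between -0.085 and 0.085 m and y of bottle_1 in the frame of tray between -0.085 and 0.085 m and z of bottle_1 in the frame of tray between -0.005 and 0.012 m and angle between each of bottle_1, bottle_2, bottle_3, bottle_4's own z axis and vertical below 0.12 rad and linear speed of each of bottle_1, bottle_2, bottle_3, bottle_4 below 0.03 m/s and contact force between the fingers and bottle_1 below 0.2 N and x of bottle_2 in the frame of tray between -0.085 and 0.085 m and y of bottle_2 in the frame of tray between -0.085 and 0.085 m and z of bottle_2 in the frame of tray between -0.005 and 0.012 m and contact force between the fingers and bottle_2 below 0.2 N and x of bottle_3 in the frame of tray between -0.085 and 0.085 m and y of bottle_3 in the frame of tray between -0.085 and 0.085 m and z of bottle_3 in the frame of tray between -0.005 and 0.012 m and contact force between the fingers and bottle_3 below 0.2 N and x of bottle_4 in the frame of tray between -0.085 and 0.085 m and y of bottle_4 in the frame of tray between -0.085 and 0.085 m and z of bottle_4 in the frame of tray between -0.005 and 0.012 m and contact force between the fingers and bottle_4 below 0.2 N); the robot touches nothing.
It fails at once if a bystander on the bench was moved more than 30 mm (distance of any of media_bottle, wash_bottle, tape_roll, beaker, spatula, notebook from where it was at the start of the episode above 0.03 m).
Of bottle_1, bottle_2, bottle_3, bottle_4 only 2 to 4 are there at a start; the rules pass over those that are not, and their reading is None.
At some moment in a run one of tray may be knocked a few centimetres aside while the robot is not near it.
It also fails if it takes over 210 s, if anything falls off the work surface, if the arm or the gripper's body presses on something with over 40 N, if the wrist force passes 120 N, or if a joint passes its speed limit or range.

ROBOT

A 6-joint arm with a two-finger parallel gripper is mounted at the origin on the work surface. World frame = base frame: x ahead of the robot, y to its left, z up, the work surface at z = 0. Lengths are in m, angles in rad, forces in N, time in s.
With the tool pointing down it reaches from about 0.3 to 0.875 m from the base axis. Payload 6.4 kg.
Tool frame: the origin (TCP) lies at the very end of the fingers, on their centre line; the grasp point (between the pads) lies 19 mm behind it; z points along the fingers, y is the direction in which the jaws open and shut (so a half turn about z gives the same grasp; the last joint's range is limited). The gripper opens to 88 mm and grips with 3 to 60 N. Pads are 18 mm wide; open, the fingers measure 123 mm over their backs; the gripper's body (75 mm by 187 mm) begins 45 mm behind the grasp point.
Start: joints at [-1.477, 0.181, 1.607, -0, 1.354, -0.206], TCP at [0.17, -0.549, 0.239] pointing down, gripper open.
Joint ranges: [-2.99, 2.99], [-0.89, 2.07], [0.3, 2.58], [-1.14, 4.28], [0, 2.63], [-3.12, 3.12]. Speed limits (rad/s): [2.57, 2.57, 3.01, 3.14, 3.14, 3.14].

INTERFACE

Orientations are given as a 3x3 rotation matrix whose columns are the frame's x, y, z axes.
In Python, from rig import ctrl gives the robot as it stands. The module is installed in compiled form; this text tells all that it offers.
- The arm moves only by the shell command python3 -m pendant 'ROWS' [FORCE]. ROWS is JSON, a list of rows, each a list of 3 entries, a list of its own where there are three numbers: the opening in per cent of the stroke, from 0 (shut) to 100 (fully open), then the shift along the world's x, y, z in cm, then the turn, a rotation vector about the world's x, y, z in rad. In form: [[hand, [dx, dy, dz], [ax, ay, az]], ...]. A call has 1 to 20 rows; each row shifts and turns the commanded pose from where the row before left it; what a row does not reach is not made up. A row lasts 1/8 s, in which the tool goes at most 62.5 mm and 10.7 degrees, less where a joint would pass 70% of its speed; a pose out of reach is approached as far as the arm can. A call with a gripper value outside its range is refused whole. The fingers move at their own pace and stop on an object; FORCE is the grip in N (left out, the last holds). Time passes only in rows, so rows that do not move let the fingers close. It gives the time, the measured TCP pose, the force and the opening at its end, in the units of the state.
- ctrl.state(): the state, without advancing time (a new reading comes with each control period).
- ctrl.snapshot(name): name is "scene" or "top" or "wrist"; returns (picture, depth): 384x512x3 uint8, blue, green, red; 384x512 float32, m along the optical axis (not along the pixel's ray), 0 where there is no reading.
- ctrl.get_calibration(name): a dict with "vfov" (degrees; the focal length in pixels is half the picture's height over the tangent of half this angle, whatever the lens; pixels are square), "cx", "cy" (the principal point, pixels), "R" (3x3) and "t" (3): a world point X has camera coordinates R X + t. Camera axes: x right, y down, z forward; pixel columns grow to the right and rows downward; lengths in m; the calibration is good to about 2 mm. A picture is of the moment at which its call begins: read the wrist's pose just before it. get_calibration takes no time and is no camera call; for the wrist camera it gives the pose at the moment of the call.
- ctrl.hand_in(): hands the job in, once; it reports no verdict.
The state is a dict: "clock": time; "joints": joint angles; "qd": joint speeds; "joint_efforts": joint torques, N m; "tool_pos": TCP position; "eef_rot": TCP orientation; "contact_force": force on the tool from outside, world axes, zero at the start; "moment": the same for the moment, N m; "width": finger opening in m.
Only numpy, scipy, OpenCV 4.12 (cv2) and the standard library are available. Lean on these libraries where they do the work, as an engineer would, in place of code of your own. Each camera call takes 0.05 s, during which the arm holds its last target.

## Working session

There is one attempt and no reset: what is moved stays moved. The work goes in short steps, Python scripts to look and compute and a shell command to move; the robot and the scene stay as the last step left them, time stands still between calls to the robot, and variables do not carry over. Pictures are saved under pics/ and viewed, and the job is handed in when it is done.

```bash
mkdir -p pics; ls
cat > h.py <<'E'
import numpy as np, cv2
from rig import ctrl
def snap(name,tag):
    cal=ctrl.get_calibration(name); p,d=ctrl.snapshot(name)
    cv2.imwrite(f'pics/{tag}.png',p); np.savez(f'pics/{tag}.npz',p=p,d=d,**{k:np.array(v) for k,v in cal.items()})
    return p,d,cal
def load(tag):
    z=np.load(f'pics/{tag}.npz'); return z['p'],z['d'],{k:z[k] for k in('vfov','cx','cy','R','t')}
def ray(cal,u,v,z):
    f=192/np.tan(np.radians(float(cal['vfov']))/2); R=np.array(cal['R']);t=np.array(cal['t'])
    c=-R.T@t; d=R.T@np.array([(u-cal['cx'])/f,(v-cal['cy'])/f,1.]); return c+d*(z-c[2])/d[2]
def cloud(d,cal):
    f=192/np.tan(np.radians(float(cal['vfov']))/2); R=np.array(cal['R']);t=np.array(cal['t'])
    v,u=np.mgrid[0:384,0:512]; X=np.stack([(u-cal['cx'])/f*d,(v-cal['cy'])/f*d,d],-1)
    return (X-t)@R
def proj(cal,X):
    f=192/np.tan(np.radians(float(cal['vfov']))/2); c=np.array(cal['R'])@np.array(X)+np.array(cal['t'])
    return f*c[0]/c[2]+cal['cx'],f*c[1]/c[2]+cal['cy']
E
python3 - <<'E'
from h import *
for n in('scene','top','wrist'):
    p,d,c=snap(n,n+'0'); print(n,c)
print(ctrl.state())
E
```

```text
pics
scene {'vfov': 57.06227942445511, 'cx': 251.75182842118045, 'cy': 187.33931768753266, 'R': array([[-0.80268025,  0.59639934, -0.00349837],
       [ 0.34705857,  0.46231184, -0.81597679],
       [-0.48503068, -0.65618259, -0.57807408]]), 't': array([ 0.41926527, -0.06546897,  1.16206113])}
top {'vfov': 54.82758989829697, 'cx': 254.63799461732899, 'cy': 192.36824507107224, 'R': array([[-0.0137484 , -0.99968721, -0.02089162],
       [-0.99493411,  0.01575793, -0.09928651],
       [ 0.09958466,  0.01942076, -0.99483955]]), 't': array([0.02784945, 0.50256361, 1.04592343])}
wrist {'vfov': 68.42062785839127, 'cx': 255.74274170161357, 'cy': 195.81134514071223, 'R': array([[ 0.2964128 , -0.95505914, -0.00121737],
       [-0.904424  , -0.28110672,  0.32093028],
       [-0.30684961, -0.09402683, -0.94710204]]), 't': array([-0.57400141, -0.04337172,  0.39141974])}
{'clock': 0.15, 'joints': array([-1.47730136e+00,  1.81355701e-01,  1.60772988e+00,  1.18094414e-05,
        1.35375403e+00, -2.06304228e-01]), 'qd': array([-4.75988999e-05, -2.03752601e-03, -3.42898776e-03,  2.00376637e-03,
       -5.74995316e-04, -3.35804343e-04]), 'joint_efforts': array([ 1.64165936e-03, -4.34227467e+01, -3.42174089e+01,  7.02577410e-02,
        3.55997519e-02, -8.27585791e-05]), 'tool_pos': array([ 0.16979609, -0.54896712,  0.23804875]), 'eef_rot': array([[ 9.55396580e-01,  2.95325860e-01, -1.04932224e-04],
       [ 2.95325759e-01, -9.55395809e-01,  1.24258556e-03],
       [ 2.66715842e-04, -1.21815118e-03, -9.99999222e-01]]), 'contact_force': array([-0.69775711, -0.22297784, -0.27860602]), 'moment': array([0.00311452, 0.0043712 , 0.0098403 ]), 'width': 0.08796857858392983}
```

View pics/scene0.png

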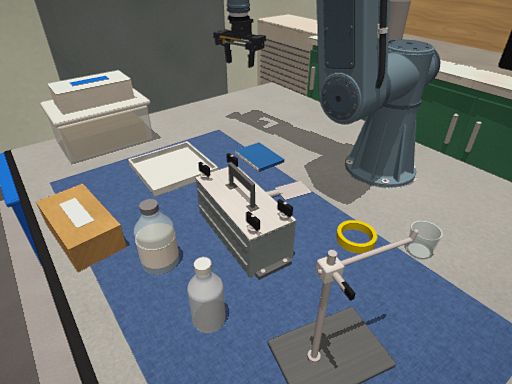

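View pics/top0.png

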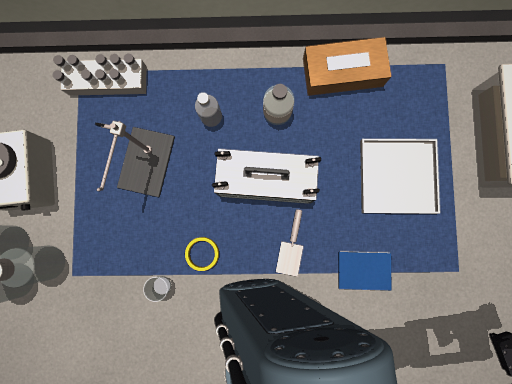

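Run:
```python
from h import *
p,d,c=load('top0'); P=cloud(d,c)
z=P[...,2]
def blobs(m,name,amin=8):
    n,l,s,ce=cv2.connectedComponentsWithStats(m.astype(np.uint8))
    for i in range(1,n):
        if s[i,4]>=amin:
            q=P[l==i]; print(name,s[i],ce[i].round(1),np.median(q,0).round(4),cv2.minAreaRect(q[:,:2].astype(np.float32)*1000))
U,V=np.meshgrid(range(512),range(384))
roi=(U>200)&(U<335)&(V>140)&(V<210)
blobs(roi&(z>0.112)&(z<0.124),'cover',50)
blobs(roi&(z>0.135)&(p.max(2)<90),'black')
blobs(roi&(z>0.165),'bar')
blobs((U>85)&(U<160)&(V>110)&(V<200)&(z>0.2),'hook')
blobs((U>350)&(U<450)&(V>130)&(V<220)&(z>0.018)&(z<.04),'trayrim')
blobs((U>350)&(U<450)&(V>130)&(V<220)&(p.min(2)>150),'tray',50)
for n,(u,v,zz) in {'rod base':(148,150,.012),'hook tip':(100,188,.255),'rodtop':(118,127,.27)}.items(): print(n,ray(c,u,v,zz),P[v,u])
cv2.imwrite('pics/top0c.png',cv2.resize(p[110:215,75:335],None,fx=3,fy=3,interpolation=cv2.INTER_CUBIC))
```

```text
cover [ 214  149  105   52 3848] [266.2 174.6] [ 0.538  -0.0125  0.1197] ((542.4624633789062, -11.803970336914062), (270.5685729980469, 118.74919891357422), 84.72319793701172)
black [214 151  17   6  73] [222.3 153.8] [0.5896 0.0983 0.1586] ((592.15185546875, 100.8411636352539), (9.306690216064453, 39.823753356933594), 2.5861594676971436)
black [305 157  16   7  67] [312.5 160.3] [ 0.5694 -0.1291  0.1592] ((570.9479370117188, -131.09500122070312), (9.581805229187012, 38.349483489990234), 6.597329616546631)
black [245 170  44   7  95] [266.6 172.1] [ 0.538  -0.0115  0.1844] ((483.77630615234375, -28.399200439453125), (152.70774841308594, 102.3070297241211), 16.077232360839844)
black [212 182  16   6  65] [219.4 184.4] [0.5118 0.1056 0.16  ] ((512.7168579101562, 107.07113647460938), (9.216455459594727, 37.8116569519043), 6.243933200836182)
black [303 189  16   5  59] [310.4 191.2] [ 0.4904 -0.1215  0.1599] ((491.8534240722656, -123.54349517822266), (10.217405319213867, 37.10356903076172), 4.367001056671143)
bar [244 167  45   8 226] [266.3 170.4] [ 0.5409 -0.0116  0.1867] ((489.62603759765625, 12.577980041503906), (102.56971740722656, 158.22142028808594), 64.95275115966797)
hook [ 95 121  32  71 498] [111.4 143.7] [0.6234 0.3463 0.2509] ((476.9898376464844, 230.64724731445312), (463.8103942871094, 156.44647216796875), 52.096031188964844)
trayrim [362 139  78  75 654] [402.5 174.6] [ 0.5515 -0.4167  0.0244] ((545.71240234375, -399.93707275390625), (218.14385986328125, 215.9661865234375), 88.66461944580078)
tray [ 362  139   78   74 5211] [399.1 176.7] [ 0.5435 -0.4028  0.0062] ((534.7401123046875, -259.6424255371094), (232.7841796875, 539.7985229492188), 4.7843017578125)
rod base [0.63624599 0.33694862 0.012     ] [0.6331669  0.33262076 0.02584296]
hook tip [0.49560856 0.37038728 0.255     ] [0.49551872 0.37005202 0.25575592]
rodtop [0.63362581 0.32613902 0.27      ] [0.63720082 0.33105659 0.2576356 ]
```

View pics/top0c.png

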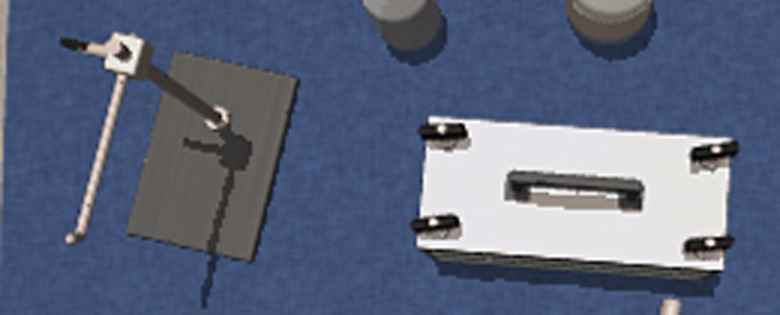

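```bash
python3 -m pendant '[[40,[3.2,4.25,0],[0,0,0.136]],[40,[3.2,4.25,0],[0,0,0.136]],[40,[3.2,4.25,0],[0,0,0.136]],[40,[3.2,4.25,0],[0,0,0.136]],[40,[3.2,4.25,0],[0,0,0.136]],[40,[3.2,4.25,0],[0,0,0.136]],[40,[3.2,4.25,0],[0,0,0.136]],[40,[3.2,4.25,0],[0,0,0.136]],[40,[3.2,4.25,0],[0,0,0.136]],[40,[3.2,4.25,0],[0,0,0.136]],[40,[0,0,0],[0,0,0]]]' 15
python3 - <<'E'
from h import *
p,d,c=snap('wrist','w1'); s=ctrl.state(); print(s['clock'],s['joints'],s['tool_pos'],s['eef_rot'])
P=cloud(d,c); z=P[...,2]; m=(z>.14)&(z<.17)&(p.max(2)<90)
n,l,st,ce=cv2.connectedComponentsWithStats(m.astype(np.uint8))
for i in range(1,n):
    if st[i,4]>60: q=P[l==i]; q=q[q[:,2]>.156]; print(st[i],len(q),cv2.minAreaRect(q[:,:2].astype(np.float32)*1000) if len(q)>5 else '')
E
```

```text
clock: 1.52
tool_pos: [0.4909, -0.1215, 0.2384]
eef_rot: [[-0.095, 0.996, -0.0], [0.996, 0.095, 0.001], [0.001, -0.0, -1.0]]
contact_force: [-0.3, -1.0, 0.2]
width: 0.035
1.575 [-4.81083098e-01  2.43011625e-02  1.77881590e+00 -2.59478407e-04
  1.33928690e+00 -5.72720949e-01] [ 0.49008661 -0.12302522  0.23833702] [[-9.15689443e-02  9.95798388e-01 -8.36080673e-04]
 [ 9.95798713e-01  9.15691014e-02  1.51531516e-04]
 [ 2.27453995e-04 -8.18692477e-04 -9.99999639e-01]]
[346   0  11  40 144] 81 ((542.3094482421875, 19.75708770751953), (24.363832473754883, 0.8356605172157288), 84.42699432373047)
[313 103  17  42 143] 92 ((536.0816040039062, -49.35426712036133), (30.552106857299805, 1.4743050336837769), 86.38230895996094)
[252 179  13  49 505] 444 ((494.1695251464844, -122.96831512451172), (9.892196655273438, 38.70890426635742), 3.8524115085601807)
[336 195  19  49 684] 426 ((573.6455688476562, -130.54824829101562), (10.136494636535645, 39.86384963989258), 8.331803321838379)
```

View pics/w1.png

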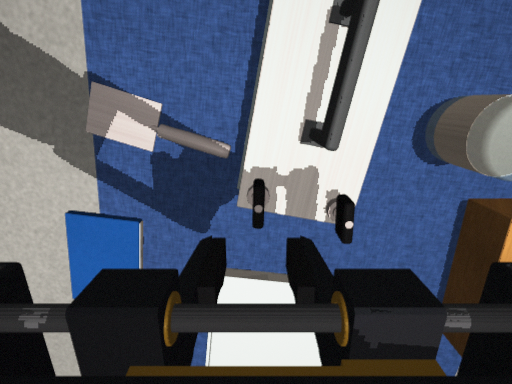

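```bash
python3 -m pendant '[[40,[0.3,0,-5],[0,0,0]],[40,[0,0,-5.3],[0,0,0]],[40,[0,0,0],[0,0,0]],[0,[0,0,0],[0,0,0]],[0,[0,0,0],[0,0,0]],[0,[0,0,0],[0,0,0]],[0,[0,0,0],[0,0,0]]]' 15
python3 - <<'E'
from h import *
s=ctrl.state(); print(s['tool_pos'],s['contact_force'],s['moment'],s['width'])
p,d,c=snap('wrist','w2')
E
```

```text
clock: 2.45
tool_pos: [0.4939, -0.1253, 0.1378]
eef_rot: [[-0.089, 0.996, 0.003], [0.996, 0.089, -0.002], [-0.002, 0.003, -1.0]]
contact_force: [-1.7, -1.0, 8.0]
width: 0.0101
[ 0.49389545 -0.12525741  0.13778687] [-1.66384404 -0.97016963  8.01209929] [-0.27170278  0.28531086  0.0073021 ] 0.010126303703679186
```

View pics/w2.png

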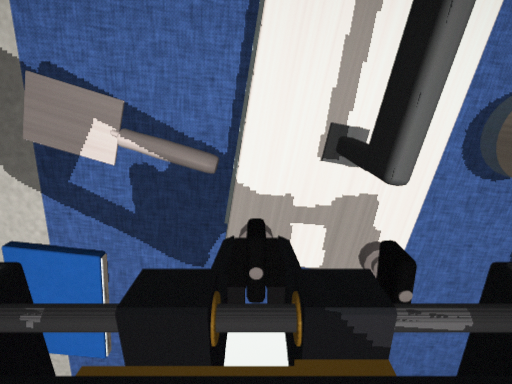

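```bash
python3 -m pendant '[[25,[0,0.2,0],[0,0,0]],[25,[0,0,0],[0,0,0]],[25,[0,0,0],[0,0,0]],[25,[0,0,0],[0,0,0]]]' 15
python3 -m pendant '[[25,[0,0,0.4],[0,0,0]],[0,[0,0,0],[0,0,0]],[0,[0,0,0],[0,0,0]],[0,[0,0,0],[0,0,0]]]' 15
```

```text
clock: 3.0
tool_pos: [0.4927, -0.1223, 0.1356]
eef_rot: [[-0.089, 0.996, -0.0], [0.996, 0.089, 0.0], [0.0, -0.0, -1.0]]
contact_force: [0.7, -1.0, -0.4]
width: 0.0219
clock: 3.5
tool_pos: [0.4931, -0.1224, 0.14]
eef_rot: [[-0.089, 0.996, 0.001], [0.996, 0.089, -0.0], [-0.0, 0.001, -1.0]]
contact_force: [0.7, 0.6, 1.8]
width: 0.0097
```

```bash
python3 -m pendant '[[0,[0,0,0],[0,0,0.175]],[0,[0,0,0],[0,0,0.175]],[0,[0,0,0],[0,0,0.175]],[0,[0,0,0],[0,0,0.175]],[0,[0,0,0],[0,0,0.175]],[0,[0,0,0],[0,0,0.175]],[0,[0,0,0],[0,0,0.175]],[0,[0,0,0],[0,0,0.175]],[0,[0,0,0],[0,0,0.175]],[0,[0,0,0],[0,0,0.175]],[0,[0,0,0],[0,0,0.175]],[0,[0,0,0],[0,0,0.175]],[0,[0,0,0],[0,0,0.175]],[0,[0,0,0],[0,0,0]]]' 15
python3 - <<'E'
from h import *
s=ctrl.state(); print(s['joints'],s['moment'])
R=s['eef_rot'];print(np.degrees(np.arctan2(R[1,1],R[0,1])))
snap('wrist','w3')
E
```

```text
clock: 5.25
tool_pos: [0.493, -0.1242, 0.14]
eef_rot: [[-0.7, -0.714, 0.0], [-0.714, 0.7, -0.003], [0.002, -0.003, -1.0]]
contact_force: [-0.7, -7.3, 0.5]
width: 0.0098
[-0.47892417  0.14724561  1.86087019 -0.00308538  1.13156394 -2.84352951] [-1.00982655  0.00111014  0.08523637]
135.55708770956116
```

View pics/w3.png

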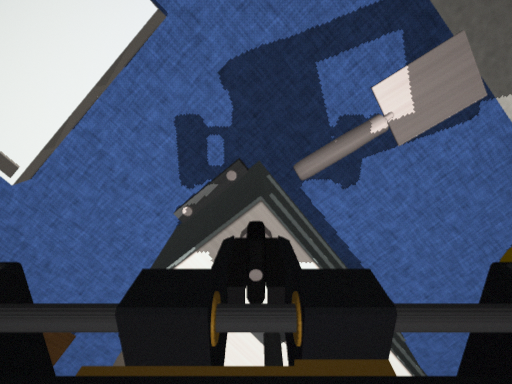

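```bash
python3 -m pendant '[[25,[0,0,0],[0,0,0]],[40,[0,0,0],[0,0,0]],[40,[0,0,3],[0,0,0]],[40,[0,0,3],[0,0,-0.175]],[40,[1,0,0],[0,0,-0.175]],[40,[1,0,0],[0,0,-0.175]],[40,[1,0,0],[0,0,-0.175]],[40,[1,0,0],[0,0,-0.175]],[40,[1,0,0],[0,0,-0.175]],[40,[1,0,0],[0,0,-0.175]],[40,[1,0,0],[0,0,-0.175]],[40,[1,-0.85,0],[0,0,-0.175]],[40,[0,0,0],[0,0,-0.175]],[40,[0,0,0],[0,0,-0.175]],[40,[0,0,0],[0,0,-0.175]],[40,[0,0,0],[0,0,-0.15]],[40,[0,0,0],[0,0,0]],[40,[0,0,0],[0,0,0]]]' 15
cat > wing.py <<'E'
from h import *
import sys
p,d,c=snap('wrist',sys.argv[1]); s=ctrl.state(); print(s['tool_pos'],s['joints'].round(2))
R=s['eef_rot'];print('jaw',np.degrees(np.arctan2(R[1,1],R[0,1])))
P=cloud(d,c); z=P[...,2]; m=(z>.14)&(z<.17)&(p.max(2)<90)
n,l,st,ce=cv2.connectedComponentsWithStats(m.astype(np.uint8))
for i in range(1,n):
    if st[i,4]>60:
        q=P[l==i]; q=q[q[:,2]>.156]
        if len(q)>150: print(st[i],len(q),cv2.minAreaRect(q[:,:2].astype(np.float32)*1000))
E
python3 wing.py w4
```

```text
clock: 7.55
tool_pos: [0.5727, -0.1307, 0.1996]
eef_rot: [[-0.117, 0.993, -0.0], [0.993, 0.117, 0.0], [0.0, -0.0, -1.0]]
contact_force: [0.0, -0.7, -0.1]
width: 0.0351
[ 0.57276453 -0.13072611  0.19958618] [-0.43  0.25  1.61  0.    1.28 -0.54]
jaw 6.675319044067185
[125 174  53  46 785] 663 ((495.58935546875, -121.90479278564453), (40.11212158203125, 9.93913745880127), 45.30019760131836)
[250 188  15  58 711] 623 ((574.6997680664062, -128.45278930664062), (9.986702919006348, 38.92840576171875), 7.292547225952148)
```

View pics/w4.png

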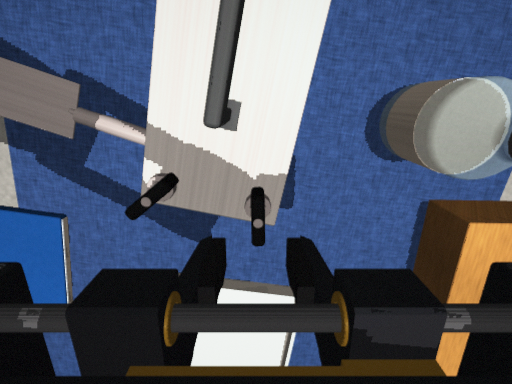

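```bash
python3 -m pendant '[[40,[0.1,0.1,-3],[0,0,0]],[40,[0,0,-3],[0,0,0]],[25,[0,0,0],[0,0,0]],[0,[0,0,0],[0,0,0]],[0,[0,0,0],[0,0,0]],[0,[0,0,0],[0,0,0]]]' 15
python3 -m pendant '[[0,[0,0,0],[0,0,0.175]],[0,[0,0,0],[0,0,0.175]],[0,[0,0,0],[0,0,0.175]],[0,[0,0,0],[0,0,0.175]],[0,[0,0,0],[0,0,0.175]],[0,[0,0,0],[0,0,0.175]],[0,[0,0,0],[0,0,0.175]],[0,[0,0,0],[0,0,0.175]],[0,[0,0,0],[0,0,0.175]],[0,[0,0,0],[0,0,0.175]],[0,[0,0,0],[0,0,0.175]],[0,[0,0,0],[0,0,0.175]],[0,[0,0,0],[0,0,0.14]],[0,[0,0,0],[0,0,0]]]' 15
```

```text
clock: 8.35
tool_pos: [0.5747, -0.1304, 0.1413]
eef_rot: [[-0.114, 0.993, 0.002], [0.993, 0.114, -0.001], [-0.002, 0.002, -1.0]]
contact_force: [-1.1, -0.9, 4.4]
width: 0.0097
clock: 10.1
tool_pos: [0.5749, -0.1299, 0.1413]
eef_rot: [[-0.709, -0.705, 0.003], [-0.705, 0.709, -0.001], [-0.002, -0.002, -1.0]]
contact_force: [-0.1, 1.1, 6.3]
width: 0.0098
```

```bash
python3 -m pendant '[[25,[0,0,0],[0,0,0]],[40,[0,0,0],[0,0,0]],[40,[0,0,3.5],[0,0,0]],[40,[0,0,3.5],[0,0,-0.175]],[40,[0.2,2.3,0],[0,0,-0.175]],[40,[0.2,2.3,0],[0,0,-0.175]],[40,[0.2,2.3,0],[0,0,-0.175]],[40,[0.2,2.3,0],[0,0,-0.175]],[40,[0.2,2.3,0],[0,0,-0.175]],[40,[0.2,2.3,0],[0,0,-0.175]],[40,[0.2,2.3,0],[0,0,-0.175]],[40,[0.2,2.3,0],[0,0,-0.175]],[40,[0.2,2.3,0],[0,0,-0.175]],[40,[0.2,2.3,0],[0,0,-0.175]],[40,[0,0,0],[0,0,-0.175]],[40,[0,0,0],[0,0,-0.175]],[40,[0,0,0],[0,0,-0.175]],[40,[0,0,0],[0,0,0]],[40,[0,0,0],[0,0,0]]]' 15
python3 wing.py w5
```

```text
clock: 12.48
tool_pos: [0.5937, 0.1001, 0.2095]
eef_rot: [[0.093, 0.996, -0.0], [0.996, -0.093, -0.0], [-0.0, -0.0, -1.0]]
contact_force: [-0.0, 0.3, 0.8]
width: 0.0355
[0.59374642 0.10006253 0.20957077] [-0.03  0.27  1.56 -0.    1.31  0.06]
jaw -5.361960672494816
[247 181  19  56 624] 539 ((595.7774047851562, 104.62042999267578), (9.834450721740723, 39.63353729248047), 2.801724433898926)
[ 138  182   33   55 1003] 568 ((516.4825439453125, 111.47273254394531), (9.941412925720215, 38.81590270996094), 6.957048416137695)
[436 334  30  22 320] 313 ((751.7217407226562, -31.729785919189453), (28.21915054321289, 8.124762535095215), 5.015908241271973)
```

View pics/w5.png

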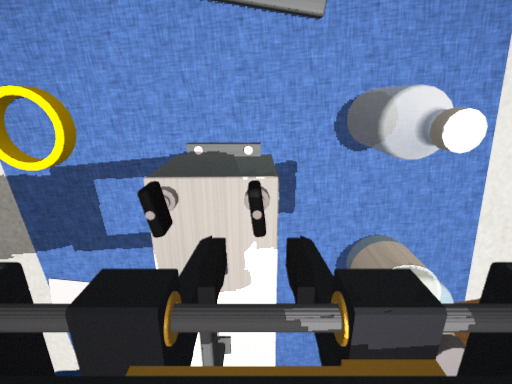

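```bash
python3 -m pendant '[[40,[0.1,0.25,-1],[0,0,0.14]],[40,[0,0,-3],[0,0,0]],[40,[0,0,-3],[0,0,0]],[25,[0,0,0],[0,0,0]],[0,[0,0,0],[0,0,0]],[0,[0,0,0],[0,0,0]],[0,[0,0,0],[0,0,0]]]' 15
python3 -m pendant '[[0,[0,0,0],[0,0,0.175]],[0,[0,0,0],[0,0,0.175]],[0,[0,0,0],[0,0,0.175]],[0,[0,0,0],[0,0,0.175]],[0,[0,0,0],[0,0,0.175]],[0,[0,0,0],[0,0,0.175]],[0,[0,0,0],[0,0,0.175]],[0,[0,0,0],[0,0,0.175]],[0,[0,0,0],[0,0,0.175]],[0,[0,0,0],[0,0,0.175]],[0,[0,0,0],[0,0,0.175]],[0,[0,0,0],[0,0,0.175]],[0,[0,0,0],[0,0,0.175]],[0,[0,0,0],[0,0,0.02]],[0,[0,0,0],[0,0,0]]]' 15
```

```text
clock: 13.4
tool_pos: [0.5956, 0.1025, 0.1413]
eef_rot: [[-0.044, 0.999, 0.002], [0.999, 0.044, -0.0], [-0.0, 0.002, -1.0]]
contact_force: [-1.8, -0.6, 5.0]
width: 0.01
clock: 15.28
tool_pos: [0.5959, 0.1032, 0.1414]
eef_rot: [[-0.721, -0.693, 0.003], [-0.693, 0.721, 0.001], [-0.003, -0.001, -1.0]]
contact_force: [-0.7, 2.3, 6.2]
width: 0.01
```

```bash
python3 -m pendant '[[25,[0,0,0],[0,0,0]],[40,[0,0,0],[0,0,0]],[40,[0,0,3],[0,0,0]],[40,[0,0,3],[0,0,-0.175]],[40,[-1,0,0],[0,0,-0.175]],[40,[-1,0,0],[0,0,-0.175]],[40,[-1,0,0],[0,0,-0.175]],[40,[-1,0,0],[0,0,-0.175]],[40,[-1,0,0],[0,0,-0.175]],[40,[-1,0,0],[0,0,-0.175]],[40,[-1,0,0],[0,0,-0.175]],[40,[-1,0.6,0],[0,0,-0.175]],[40,[0,0,0],[0,0,-0.175]],[40,[0,0,0],[0,0,-0.175]],[40,[0,0,0],[0,0,-0.175]],[40,[0,0,0],[0,0,-0.12]],[40,[0,0,0],[0,0,0]],[40,[0,0,0],[0,0,0]]]' 15
python3 wing.py w6
```

```text
clock: 17.52
tool_pos: [0.5148, 0.1086, 0.1996]
eef_rot: [[-0.121, 0.993, -0.0], [0.993, 0.121, -0.0], [-0.0, -0.0, -1.0]]
contact_force: [0.3, -0.3, -0.0]
width: 0.0352
[0.51475736 0.10859294 0.19960287] [-0.02  0.11  1.77 -0.    1.26 -0.14]
jaw 6.912058424921913
[251 187  14  58 693] 602 ((516.9065551757812, 111.79655456542969), (9.633094787597656, 39.34940719604492), 6.737674236297607)
[ 332  214   56   44 1201] 620 ((596.1707763671875, 104.51805877685547), (39.08201599121094, 10.789751052856445), 45.26537322998047)
```

View pics/w6.png

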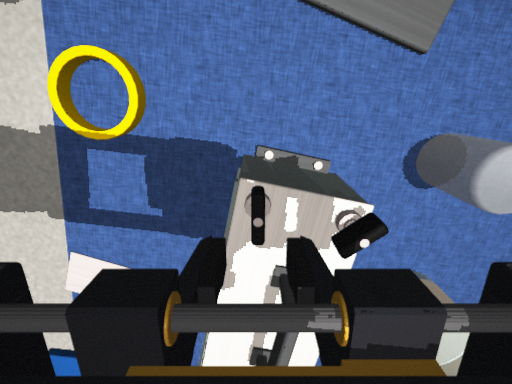

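```bash
python3 -m pendant '[[40,[0.1,0.15,-3],[0,0,0]],[40,[0,0,-3],[0,0,0]],[25,[0,0,0],[0,0,0]],[0,[0,0,0],[0,0,0]],[0,[0,0,0],[0,0,0]],[0,[0,0,0],[0,0,0]]]' 15
python3 -m pendant '[[0,[0,0,0],[0,0,0.175]],[0,[0,0,0],[0,0,0.175]],[0,[0,0,0],[0,0,0.175]],[0,[0,0,0],[0,0,0.175]],[0,[0,0,0],[0,0,0.175]],[0,[0,0,0],[0,0,0.175]],[0,[0,0,0],[0,0,0.175]],[0,[0,0,0],[0,0,0.175]],[0,[0,0,0],[0,0,0.175]],[0,[0,0,0],[0,0,0.175]],[0,[0,0,0],[0,0,0.175]],[0,[0,0,0],[0,0,0.175]],[0,[0,0,0],[0,0,0.14]],[0,[0,0,0],[0,0,0]]]' 15
```

```text
clock: 18.32
tool_pos: [0.5167, 0.1101, 0.1412]
eef_rot: [[-0.119, 0.993, 0.002], [0.993, 0.119, -0.0], [-0.0, 0.002, -1.0]]
contact_force: [-1.3, -0.8, 5.1]
width: 0.0098
clock: 20.08
tool_pos: [0.5167, 0.1102, 0.1412]
eef_rot: [[-0.704, -0.71, 0.002], [-0.71, 0.704, -0.0], [-0.002, -0.002, -1.0]]
contact_force: [-1.5, -0.1, 4.8]
width: 0.0099
```

```bash
python3 -m pendant '[[25,[0,0,0],[0,0,0]],[40,[0,0,0],[0,0,0]],[40,[0,0,3.5],[0,0,0]],[40,[0,0,3.5],[0,0,-0.175]],[40,[0.3,-1.5,0],[0,0,-0.175]],[40,[0.3,-1.5,0],[0,0,-0.175]],[40,[0.3,-1.5,0],[0,0,-0.175]],[40,[0.3,-1.5,0],[0,0,-0.175]],[40,[0.3,-1.5,0],[0,0,-0.175]],[40,[0.3,-1.5,0],[0,0,-0.175]],[40,[0.3,-1.5,0],[0,0,-0.175]],[40,[0.3,-1.5,0],[0,0,-0.175]],[40,[0,0,0],[0,0,-0.175]],[40,[0,0,0],[0,0,-0.175]],[40,[0,0,0],[0,0,-0.175]],[40,[0,0,0],[0,0,-0.175]],[40,[0,0,0],[0,0,-0.175]],[40,[0,0,0],[0,0,-0.15]],[40,[0,0,0],[0,0,0]]]' 40
python3 - <<'E'
from h import *
p,d,c=snap('wrist','w7'); s=ctrl.state(); print(s['tool_pos'])
R=s['eef_rot'];print('jaw',np.degrees(np.arctan2(R[1,1],R[0,1])))
P=cloud(d,c); z=P[...,2]
m=(z>.178)&(z<.192)&(p.max(2)<110); q=P[m]; q=q[(abs(q[:,0]-.542)<.03)&(abs(q[:,1]+.012)<.08)]
print('bar',len(q),cv2.minAreaRect(q[:,:2].astype(np.float32)*1000))
p,d,c=snap('top','t7'); P=cloud(d,c); z=P[...,2]
q=P[(z>.242)&(z<.258)&(abs(P[...,0]-.56)<.055)&(P[...,1]>.32)&(P[...,1]<.39)]
vx,vy,x0,y0=cv2.fitLine(q[:,:2].astype(np.float32),cv2.DIST_HUBER,0,.001,.001).ravel()
print('arm',len(q),np.degrees(np.arctan2(vy,vx)),x0,y0,np.median(q[:,2]))
q=P[(z>.2)&(z<.3)&(P[...,1]>.3)&(P[...,1]<.4)&(P[...,0]<.7)&(P[...,0]>.45)]
s_=(q[:,0]-x0)*vx+(q[:,1]-y0)*vy
for a in np.arange(-.09,.12,.01):
    k=(s_>=a)&(s_<a+.01)
    if k.sum(): print(round(a,2),k.sum(),q[k].mean(0).round(4),q[k,2].max().round(3))
m=(z>.02)&(z<.035)
for n,k in (('base',(z>.006)&(z<.018)&(P[...,1]>.2)&(P[...,0]>.48)&(P[...,0]<.72)&(P[...,1]<.4)),):
    n_,l,st,ce=cv2.connectedComponentsWithStats(k.astype(np.uint8))
    i=1+st[1:,4].argmax(); print(n,cv2.minAreaRect(P[l==i][:,:2].astype(np.float32)*1000))
E
```

```text
clock: 22.45
tool_pos: [0.5397, -0.0098, 0.2095]
eef_rot: [[0.237, 0.971, -0.0], [0.971, -0.237, 0.0], [0.0, -0.0, -1.0]]
contact_force: [-0.1, 0.4, -0.4]
width: 0.0351
[ 0.5397434  -0.00985827  0.20956974]
jaw -13.634125535949028
bar 2244 ((546.5974731445312, -8.782760620117188), (109.44634246826172, 10.078781127929688), 84.76190948486328)
arm 181 -14.110983 0.5366869 0.35993946 0.249310935266213
-0.06 1 [0.4882 0.3724 0.2604] 0.26
-0.05 19 [0.4935 0.3699 0.258 ] 0.266
-0.04 16 [0.5029 0.3686 0.2494] 0.251
-0.03 16 [0.5127 0.3661 0.2496] 0.253
-0.02 16 [0.5223 0.3638 0.2494] 0.252
-0.01 16 [0.5321 0.3613 0.2491] 0.252
-0.0 15 [0.5419 0.3593 0.2491] 0.252
0.01 17 [0.5514 0.3571 0.249 ] 0.254
0.02 16 [0.5611 0.3545 0.2491] 0.252
0.03 15 [0.5707 0.3521 0.2495] 0.252
0.04 17 [0.5807 0.3498 0.2488] 0.251
0.05 15 [0.5904 0.3471 0.2494] 0.252
0.06 15 [0.5997 0.3448 0.2499] 0.254
0.07 17 [0.6096 0.3424 0.2492] 0.254
0.08 37 [0.6212 0.3387 0.2502] 0.259
0.09 95 [0.6319 0.3434 0.2531] 0.277
0.1 108 [0.64   0.3448 0.253 ] 0.278
0.11 42 [0.6465 0.3303 0.2533] 0.26
base ((602.2239990234375, 343.268798828125), (130.7115020751953, 191.45443725585938), 77.3473129272461)
```

View pics/w7.png

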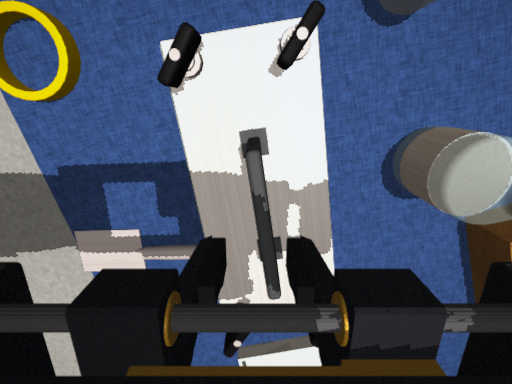

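View pics/t7.png

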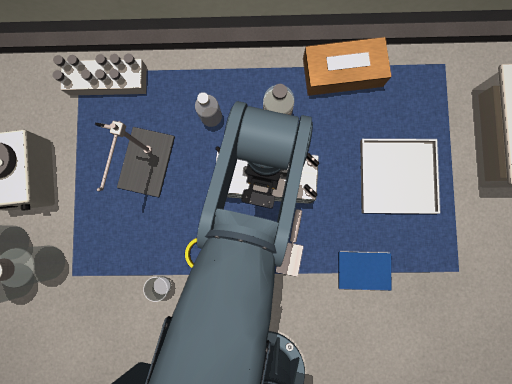

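```bash
python3 -m pendant '[[40,[0.5,0,0],[0,0,0.147]],[40,[0,0,-2.3],[0,0,0]],[40,[0,0,-2],[0,0,0]],[40,[0,0,0],[0,0,0]],[0,[0,0,0],[0,0,0]],[0,[0,0,0],[0,0,0]],[0,[0,0,0],[0,0,0]],[0,[0,0,0],[0,0,0]]]' 45
python3 - <<'E'
from h import *
snap('scene','s8');snap('wrist','w8')
a=cv2.imread('pics/s8.png')[130:300,150:350];cv2.imwrite('pics/s8c.png',cv2.resize(a,None,fx=3,fy=3))
E
```

```text
clock: 23.55
tool_pos: [0.5454, -0.01, 0.1676]
eef_rot: [[0.094, 0.996, 0.002], [0.996, -0.094, -0.0], [-0.0, 0.002, -1.0]]
contact_force: [1.0, -0.3, 4.3]
width: 0.0094
```

View pics/s8c.png

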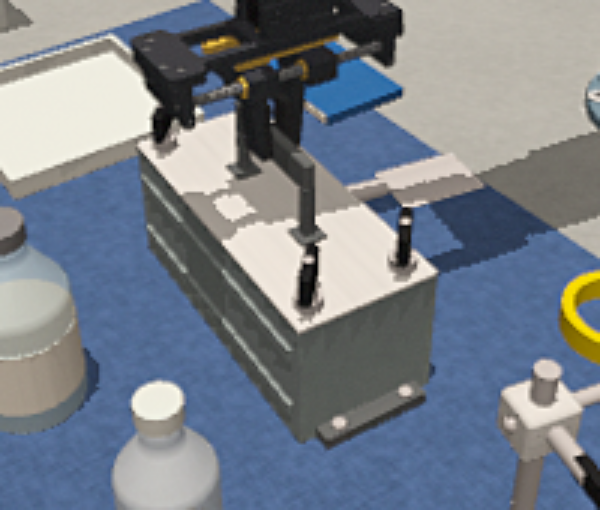

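Handle gripped. Lift straight up 3 cm first and check.

```bash
python3 -m pendant '[[0,[0,0,0.5],[0,0,0]],[0,[0,0,1],[0,0,0]],[0,[0,0,1.5],[0,0,0]],[0,[0,0,0],[0,0,0]]]' 45
python3 -m pendant '[[0,[0,0,3],[0,0,0]],[0,[0,0,3],[0,0,0]],[0,[0,0,2.3],[0,0,0]],[0,[0,0,0],[0,0,0]],[0,[0,0,0],[0,0,0]]]' 45
python3 - <<'E'
from h import *
snap('scene','s9')
a=cv2.imread('pics/s9.png')[50:300,100:400];cv2.imwrite('pics/s9c.png',cv2.resize(a,None,fx=2,fy=2))
E
```

```text
clock: 24.15
tool_pos: [0.5459, -0.01, 0.1986]
eef_rot: [[0.094, 0.996, 0.003], [0.996, -0.094, -0.001], [-0.0, 0.003, -1.0]]
contact_force: [-0.1, 0.5, -6.0]
width: 0.0097
clock: 24.78
tool_pos: [0.5442, -0.0097, 0.2783]
eef_rot: [[0.094, 0.996, -0.002], [0.996, -0.094, 0.001], [0.0, -0.002, -1.0]]
contact_force: [-0.7, 0.5, -6.7]
width: 0.0095
```

View pics/s9c.png

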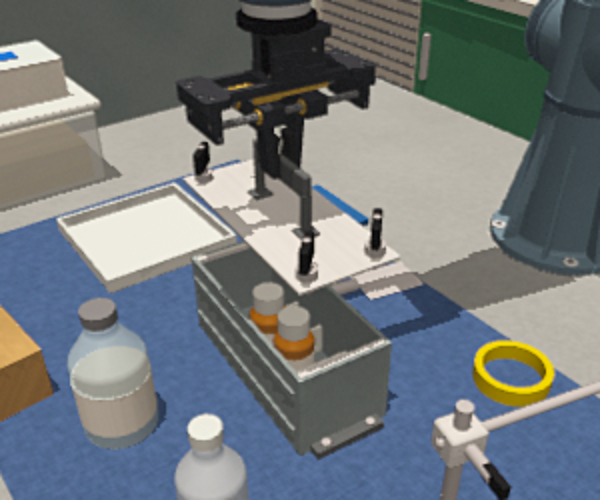

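```bash
python3 -m pendant '[[0,[-1.5,0,0.2],[0,0,-0.015]],[0,[-2.7,1,0],[0,0,-0.015]],[0,[-2.7,2,0],[0,0,-0.015]],[0,[-2.7,3,0],[0,0,-0.015]],[0,[-2.7,3,0],[0,0,-0.015]],[0,[-2.6,3,0],[0,0,-0.015]],[0,[0,3,0],[0,0,-0.015]],[0,[0,3,0],[0,0,-0.015]],[0,[0,3,0],[0,0,-0.015]],[0,[0,3,0],[0,0,-0.015]],[0,[0,3,0],[0,0,0]],[0,[0,3,0],[0,0,0]],[0,[0,3,0],[0,0,0]],[0,[0,3,0],[0,0,0]],[0,[0,2.5,0],[0,0,0]],[0,[0,1.5,0],[0,0,0]],[0,[0,0.5,0],[0,0,0]],[0,[0,0,0],[0,0,0]],[0,[0,0,0],[0,0,0]]]' 45
python3 - <<'E'
from h import *
snap('scene','s10');snap('top','t10');snap('wrist','w10')
s=ctrl.state();print(s['tool_pos'],s['joints'].round(2));R=s['eef_rot'];print('jaw',np.degrees(np.arctan2(R[1,1],R[0,1])))
cv2.imwrite('pics/m10.png',np.vstack([cv2.imread('pics/s10.png')[80:384],cv2.imread('pics/t10.png')[80:300]]))
E
```

```text
clock: 27.2
tool_pos: [0.3959, 0.3944, 0.2817]
eef_rot: [[0.242, 0.97, -0.0], [0.97, -0.242, -0.0], [-0.0, 0.0, -1.0]]
contact_force: [0.0, 0.4, -6.3]
width: 0.0095
[0.39601637 0.39461709 0.2818076 ] [ 0.57  0.11  1.6  -0.    1.43  0.82]
jaw -14.02213896853552
```

View pics/m10.png

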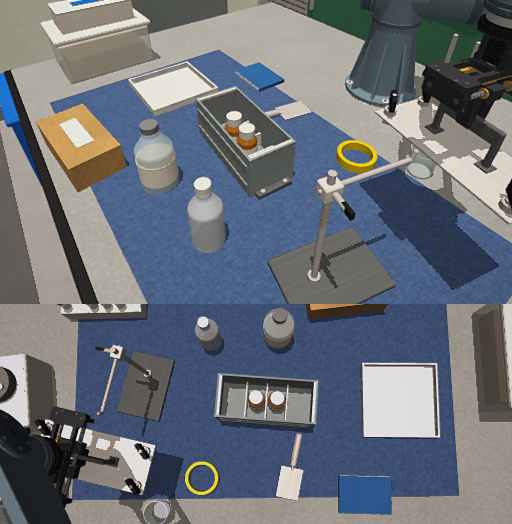

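View pics/w10.png

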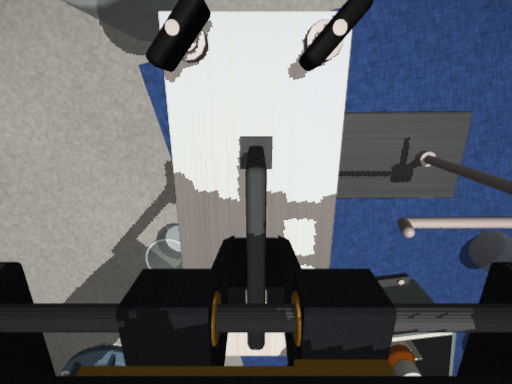

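Run:
```python
from h import *
p,d,c=load('w10');P=cloud(d,c);z=P[...,2]
q=P[(z>.243)&(z<.256)&(P[...,0]>.5)&(P[...,1]>.32)]
vx,vy,x0,y0=cv2.fitLine(q[:,:2].astype(np.float32),cv2.DIST_HUBER,0,.001,.001).ravel()
print(len(q),np.degrees(np.arctan2(vy,vx)),x0,y0,q.min(0),q.max(0))
n=np.array([-vy,vx]);print('bar lateral rel arm',(np.array([.396,.3946])-[x0,y0])@n)
q=P[(z>.255)&(z<.27)&(P[...,0]>.47)&(P[...,1]>.35)];print('tip',len(q),q.mean(0),q.max(0))
```

```text
1130 -14.133984 0.53214926 0.3662145 [0.5000297  0.35256469 0.24389613] [0.57217886 0.3764876  0.25207284]
bar lateral rel arm -0.0057201320609378565
tip 175 [0.49275755 0.37993678 0.26102785] [0.49894268 0.51219496 0.26469478]
```

```bash
python3 -m pendant '[[0,[1,0.05,0],[0,0,0]],[0,[2,-0.5,0],[0,0,0]],[0,[2,-0.5,0],[0,0,0]],[0,[2,-0.5,0],[0,0,0]],[0,[2,-0.5,0],[0,0,0]],[0,[0,0,0],[0,0,0]],[0,[0,0,0],[0,0,0]]]' 45
python3 - <<'E'
from h import *
snap('scene','s11');
cv2.imwrite('pics/s11c.png',cv2.resize(cv2.imread('pics/s11.png')[60:384,250:512],None,fx=1.8,fy=1.8))
E
```

```text
clock: 28.22
tool_pos: [0.4859, 0.3755, 0.2814]
eef_rot: [[0.242, 0.97, -0.001], [0.97, -0.242, -0.0], [-0.0, -0.001, -1.0]]
contact_force: [0.6, 0.0, -7.0]
width: 0.0098
```

View pics/s11c.png

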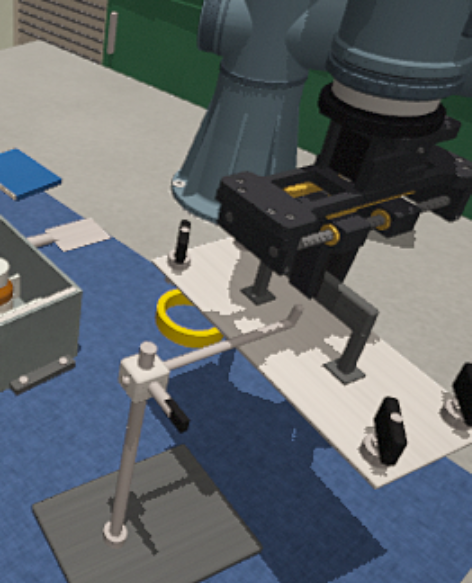

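```bash
python3 -m pendant '[[0,[1.5,-0.4,0],[0,0,0]],[0,[1.5,-0.4,0],[0,0,0]],[0,[1.5,-0.35,0],[0,0,0]],[0,[1,-0.25,0],[0,0,0]],[0,[0,0,0],[0,0,0]],[0,[0,0,0],[0,0,0]]]' 45
python3 -m pendant '[[0,[0,0,-0.7],[0,0,0]],[0,[0,0,-0.7],[0,0,0]],[0,[0,0,-0.6],[0,0,0]],[0,[0,0,0],[0,0,0]],[0,[0,0,0],[0,0,0]]]' 45
python3 - <<'E'
from h import *
snap('scene','s12');
cv2.imwrite('pics/s12c.png',cv2.resize(cv2.imread('pics/s12.png')[60:384,250:512],None,fx=1.8,fy=1.8))
E
```

```text
clock: 29.02
tool_pos: [0.5405, 0.3617, 0.2815]
eef_rot: [[0.242, 0.97, -0.001], [0.97, -0.242, -0.0], [-0.0, -0.001, -1.0]]
contact_force: [-0.1, 0.5, -6.8]
width: 0.0097
clock: 29.65
tool_pos: [0.5409, 0.3617, 0.2619]
eef_rot: [[0.241, 0.97, 0.0], [0.97, -0.241, 0.0], [0.0, 0.0, -1.0]]
contact_force: [0.7, -0.9, -6.0]
width: 0.0096
```

View pics/s12c.png

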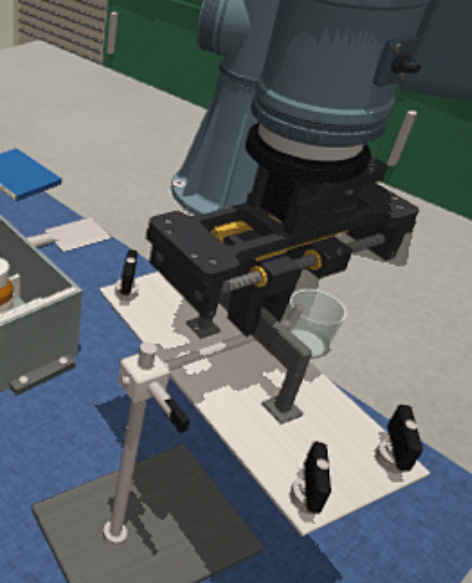

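```bash
python3 -m pendant '[[0,[0,0,-0.3],[0,0,0]],[0,[0,0,-0.2],[0,0,0]],[0,[0,0,0],[0,0,0]],[0,[0,0,0],[0,0,0]]]' 45
python3 -m pendant '[[0,[0,0,-0.15],[0,0,0]],[0,[0,0,0],[0,0,0]],[0,[0,0,0],[0,0,0]]]' 45
```

```text
clock: 30.2
tool_pos: [0.5408, 0.3616, 0.2567]
eef_rot: [[0.242, 0.97, -0.0], [0.97, -0.242, -0.0], [-0.0, -0.0, -1.0]]
contact_force: [-0.1, -0.3, -6.2]
width: 0.0098
clock: 30.58
tool_pos: [0.541, 0.3617, 0.2563]
eef_rot: [[0.241, 0.97, 0.001], [0.97, -0.241, 0.0], [0.001, 0.001, -1.0]]
contact_force: [-3.9, -1.8, 4.6]
width: 0.0095
```

```bash
python3 -m pendant '[[15,[0,0,0.1],[0,0,0]],[25,[0,0,0],[0,0,0]],[40,[0,0,0],[0,0,0]],[40,[0,0,0],[0,0,0]],[40,[0,0,1],[0,0,0]],[40,[0,0,3],[0,0,0]],[40,[0,0,3],[0,0,0]],[40,[0,0,1],[0,0,0]],[40,[0,0,0],[0,0,0]]]' 20
python3 - <<'E'
from h import *
snap('scene','s13');snap('wrist','w13')
cv2.imwrite('pics/s13c.png',cv2.resize(cv2.imread('pics/s13.png')[60:384,250:512],None,fx=1.8,fy=1.8))
E
```

```text
clock: 31.7
tool_pos: [0.541, 0.3618, 0.3368]
eef_rot: [[0.242, 0.97, 0.001], [0.97, -0.242, 0.001], [0.001, 0.001, -1.0]]
contact_force: [0.2, -0.1, -1.0]
width: 0.0353
```

View pics/s13c.png

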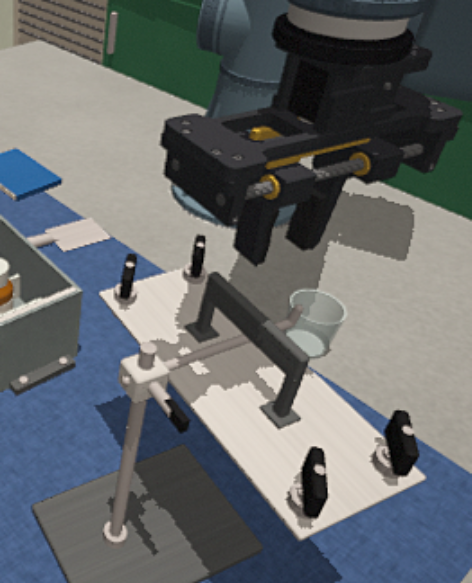

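View pics/w13.png

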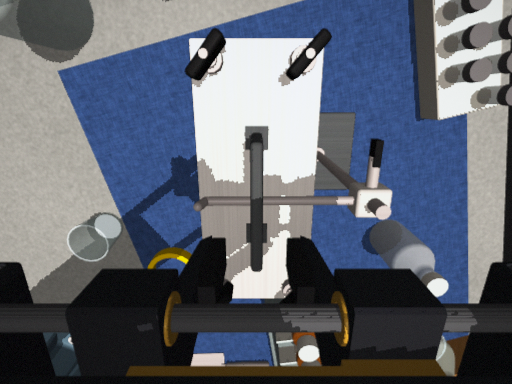

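```bash
cat > caps.py <<'E'
from h import *
import sys
p,d,c=snap('top',sys.argv[1]);P=cloud(d,c);z=P[...,2]
U,V=np.meshgrid(range(512),range(384))
m=(z>.100)&(z<.111)&(p.min(2)>120)&(abs(P[...,0]-.545)<.05)&(abs(P[...,1]+.011)<.13)
n,l,st,ce=cv2.connectedComponentsWithStats(m.astype(np.uint8))
for i in range(1,n):
    if st[i,4]>40:
        q=P[l==i];print('cap',st[i,4],ce[i].round(1),q.mean(0).round(4),np.ptp(q,0).round(3),ray(c,*ce[i],.106).round(4))
k=(z>.016)&(z<.032)&(P[...,1]<-.22)&(P[...,1]>-.6)&(P[...,0]>.36)&(P[...,0]<.75)
n,l,st,ce=cv2.connectedComponentsWithStats(k.astype(np.uint8)); i=1+st[1:,4].argmax()
print('tray',st[i,4],cv2.minAreaRect(P[l==i][:,:2].astype(np.float32)*1000))
E
python3 caps.py t14
```

```text
cap 151 [255.4 172.7] [0.5479 0.016  0.1065] [0.036 0.035 0.009] [0.548 0.016 0.106]
cap 152 [276.7 173.6] [ 0.5443 -0.0409  0.1067] [0.036 0.035 0.009] [ 0.5444 -0.041   0.106 ]
tray 724 ((545.709716796875, -400.42620849609375), (218.9134521484375, 215.87388610839844), 88.57967376708984)
```

View pics/t14.png

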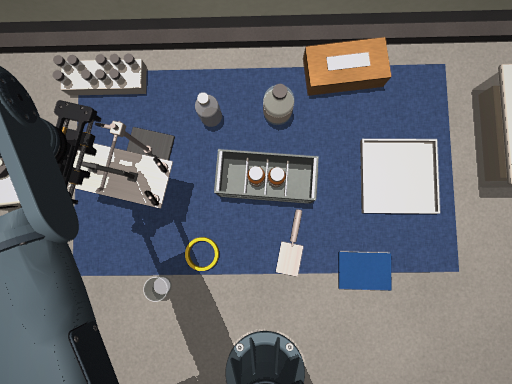

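```bash
python3 -m pendant '[[40,[0,0,2],[0,0,0]],[40,[0,-2,0],[0,0,0]],[40,[0,-5,0],[0,0,0.03]],[40,[0,-5,0],[0,0,0.03]],[40,[0,-5,0],[0,0,0.03]],[40,[0,-5,-2],[0,0,0.03]],[58,[0,-5,-2],[0,0,0.03]],[58,[0.5,-5,-3],[0,0,0]],[58,[0,-5,-3],[0,0,0]],[58,[0,-3.2,-3],[0,0,0]],[58,[0,0,0],[0,0,0]],[58,[0,0,0],[0,0,0]]]' 20
cat > capw.py <<'E'
from h import *
import sys
p,d,c=snap('wrist',sys.argv[1]);P=cloud(d,c);z=P[...,2]
s=ctrl.state(); print(s['tool_pos'],s['contact_force'],s['width']);R=s['eef_rot'];print('jaw',np.degrees(np.arctan2(R[1,1],R[0,1])))
m=(z>.100)&(z<.111)&(p.min(2)>100)&(abs(P[...,0]-.545)<.05)&(abs(P[...,1]+.011)<.13)
n,l,st,ce=cv2.connectedComponentsWithStats(m.astype(np.uint8))
for i in range(1,n):
    if st[i,4]>100:
        q=P[l==i];print('cap',st[i,4],ce[i].round(1),((q.max(0)+q.min(0))/2).round(4),np.ptp(q,0).round(3))
E
python3 capw.py w15
```

```text
clock: 33.35
tool_pos: [0.546, -0.0405, 0.2272]
eef_rot: [[0.095, 0.996, 0.001], [0.996, -0.095, -0.0], [0.0, 0.001, -1.0]]
contact_force: [0.8, -0.9, 0.7]
width: 0.051
[ 0.54636134 -0.04000898  0.22769211] [ 0.6468809   0.48581546 -0.01301097] 0.05114634796852229
jaw -5.363131932967143
cap 1295 [253.2 129.8] [0.5501 0.0175 0.1044] [0.037 0.037 0.007]
cap 1058 [255.5 188.7] [ 0.5471 -0.0398  0.104 ] [0.037 0.037 0.008]
```

View pics/w15.png

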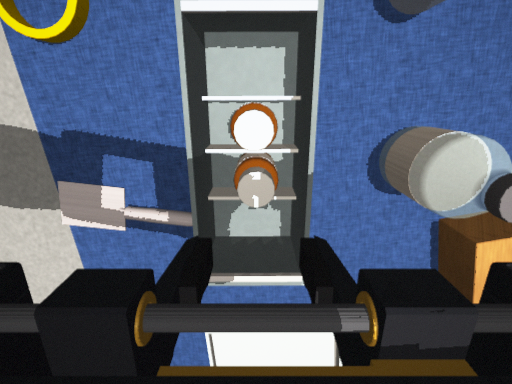

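```bash
python3 -m pendant '[[58,[0.05,0,-5],[0,0,0]],[58,[0,0,-5],[0,0,0]],[58,[0,0,-3],[0,0,0]],[58,[0,0,-1.6],[0,0,0]],[58,[0,0,0],[0,0,0]]]' 20
python3 -m pendant '[[0,[0,0,0],[0,0,0]],[0,[0,0,0],[0,0,0]],[0,[0,0,0],[0,0,0]],[0,[0,0,0],[0,0,0]]]' 20
```

```text
clock: 34.02
tool_pos: [0.5465, -0.0397, 0.0804]
eef_rot: [[0.093, 0.996, -0.0], [0.996, -0.093, 0.0], [0.0, -0.0, -1.0]]
contact_force: [-0.3, 0.3, 0.0]
width: 0.0515
clock: 34.52
tool_pos: [0.5475, -0.0407, 0.0819]
eef_rot: [[0.094, 0.996, 0.003], [0.996, -0.094, -0.001], [-0.0, 0.003, -1.0]]
contact_force: [-1.8, 1.1, 6.9]
width: 0.0379
```

```bash
python3 -m pendant '[[0,[0,0,2],[0,0,0]],[0,[0,0,4],[0,0,0]],[0,[0,0,5],[0,0,0]],[0,[0,0,3.5],[0,0,0]],[0,[0,-2,0],[0,0,0]],[0,[0,-4,0],[0,0,0]],[0,[0,-5,0],[0,0,0]],[0,[0,-5,0],[0,0,0]],[0,[0,-5,0],[0,0,0]],[0,[0,-5,0],[0,0,0]],[0,[0,-5,0],[0,0,0]],[0,[0,-5,0],[0,0,0]],[0,[0,-3,0],[0,0,0]],[0,[0,-1.4,0],[0,0,0]],[0,[0,0,0],[0,0,0]],[0,[0,0,0],[0,0,0]]]' 20
python3 - <<'E'
from h import *
snap('scene','s16');snap('top','t16')
cv2.imwrite('pics/m16.png',np.hstack([cv2.imread('pics/s16.png')[40:340,80:330],cv2.imread('pics/t16.png')[40:340,200:470]]))
E
python3 caps.py t16b
```

```text
clock: 36.52
tool_pos: [0.5464, -0.443, 0.2247]
eef_rot: [[0.093, 0.996, -0.001], [0.996, -0.093, 0.001], [0.001, -0.001, -1.0]]
contact_force: [-1.1, -0.4, -1.4]
width: 0.0372
cap 153 [255.5 172.7] [0.5479 0.0159 0.1067] [0.036 0.035 0.008] [0.548  0.0159 0.106 ]
tray 508 ((545.922119140625, -399.771728515625), (218.15640258789062, 216.48960876464844), 88.57408905029297)
```

View pics/m16.png

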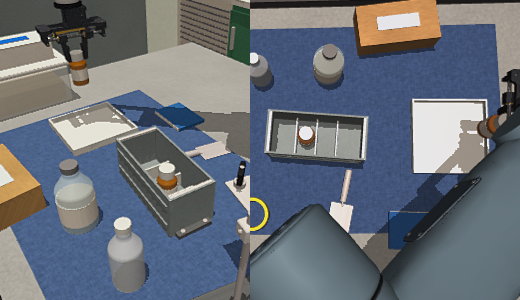

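```bash
python3 -m pendant '[[0,[0,0,-4],[0,0,0]],[0,[0,0,-5],[0,0,0]],[0,[0,0,-3],[0,0,0]],[0,[0,0,-1.5],[0,0,0]],[0,[0,0,-0.4],[0,0,0]],[0,[0,0,0],[0,0,0]],[0,[0,0,0],[0,0,0]]]' 20
python3 -m pendant '[[0,[0,0,-0.2],[0,0,0]],[0,[0,0,-0.1],[0,0,0]],[0,[0,0,0],[0,0,0]]]' 20
```

```text
clock: 37.55
tool_pos: [0.5471, -0.4452, 0.0881]
eef_rot: [[0.094, 0.996, 0.002], [0.996, -0.094, -0.002], [-0.002, 0.002, -1.0]]
contact_force: [0.2, -0.4, -2.3]
width: 0.0376
clock: 37.92
tool_pos: [0.5463, -0.4443, 0.0832]
eef_rot: [[0.094, 0.996, -0.0], [0.996, -0.094, 0.0], [0.0, -0.0, -1.0]]
contact_force: [0.2, -0.1, -1.2]
width: 0.0372
```

```bash
python3 -m pendant '[[0,[0,0,-0.15],[0,0,0]],[0,[0,0,0],[0,0,0]],[0,[0,0,0],[0,0,0]]]' 20
python3 -m pendant '[[0,[0,0,-0.15],[0,0,0]],[0,[0,0,0],[0,0,0]],[0,[0,0,0],[0,0,0]]]' 20
```

```text
clock: 38.3
tool_pos: [0.5463, -0.4444, 0.0817]
eef_rot: [[0.094, 0.996, -0.0], [0.996, -0.094, 0.0], [0.0, -0.0, -1.0]]
contact_force: [-0.1, -0.2, -0.7]
width: 0.0375
clock: 38.67
tool_pos: [0.5465, -0.4448, 0.0811]
eef_rot: [[0.094, 0.996, 0.001], [0.996, -0.094, -0.001], [-0.001, 0.001, -1.0]]
contact_force: [-2.0, 0.3, 5.5]
width: 0.0369
```

```bash
python3 -m pendant '[[20,[0,0,0.05],[0,0,0]],[58,[0,0,0],[0,0,0]],[58,[0,0,0],[0,0,0]],[58,[0,0,0],[0,0,0]],[58,[0,0,3],[0,0,0]],[58,[0,0,5],[0,0,0]],[58,[0,0,6.6],[0,0,0]],[58,[0,4,0],[0,0,0]],[58,[0,6,0],[0,0,0]],[58,[0,6,0],[0,0,0]],[58,[0,6,0],[0,0,0]],[58,[0,6,0],[0,0,0]],[58,[0,6,0],[0,0,0]],[58,[0,6,0],[0,0,0]],[58,[0.3,4,0],[0,0,0]],[58,[0,2.2,0],[0,0,0]],[58,[0,0,0],[0,0,0]],[58,[0,0,0],[0,0,0]]]' 20
python3 capw.py w17
python3 - <<'E'
from h import *
snap('scene','s17')
cv2.imwrite('pics/m17.png',np.hstack([cv2.imread('pics/s17.png'),cv2.imread('pics/w17.png')[:,100:400]])[:, :800])
E
```

```text
clock: 40.92
tool_pos: [0.5494, 0.0169, 0.2232]
eef_rot: [[0.094, 0.996, 0.0], [0.996, -0.094, -0.0], [-0.0, 0.0, -1.0]]
contact_force: [0.0, -0.9, -0.2]
width: 0.0508
[0.54940269 0.01662128 0.2231758 ] [-0.48537082  0.45095391 -0.5497151 ] 0.0512385873043434
jaw -5.438139953977197
cap 1115 [255.5 189.3] [0.5505 0.0179 0.1044] [0.037 0.037 0.008]
```

View pics/m17.png

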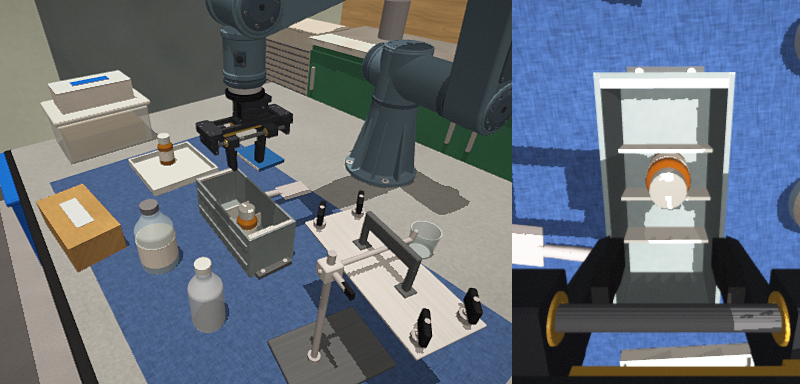

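The first bottle stands in the tray at (166,150); the cover hangs. Get the second bottle.

```bash
python3 -m pendant '[[58,[0.1,0.1,-5],[0,0,0]],[58,[0,0,-5],[0,0,0]],[58,[0,0,-3],[0,0,0]],[58,[0,0,-1.2],[0,0,0]],[58,[0,0,0],[0,0,0]],[0,[0,0,0],[0,0,0]],[0,[0,0,0],[0,0,0]],[0,[0,0,0],[0,0,0]],[0,[0,0,0],[0,0,0]]]' 20
python3 -m pendant '[[0,[0,0,2],[0,0,0]],[0,[0,0,4],[0,0,0]],[0,[0,0,5],[0,0,0]],[0,[0,0,3.5],[0,0,0]],[0,[0,0,0],[0,0,0]]]' 20
python3 caps.py t18
```

```text
clock: 42.15
tool_pos: [0.5515, 0.0185, 0.0827]
eef_rot: [[0.094, 0.996, 0.003], [0.996, -0.094, -0.001], [-0.0, 0.003, -1.0]]
contact_force: [-0.9, 0.2, 5.8]
width: 0.0371
clock: 42.78
tool_pos: [0.5521, 0.0185, 0.2295]
eef_rot: [[0.094, 0.996, 0.006], [0.996, -0.094, -0.001], [-0.001, 0.006, -1.0]]
contact_force: [0.9, -0.3, -0.9]
width: 0.0376
tray 724 ((545.8085327148438, -400.10467529296875), (219.23309326171875, 216.16287231445312), 88.60095977783203)
```

View pics/t18.png

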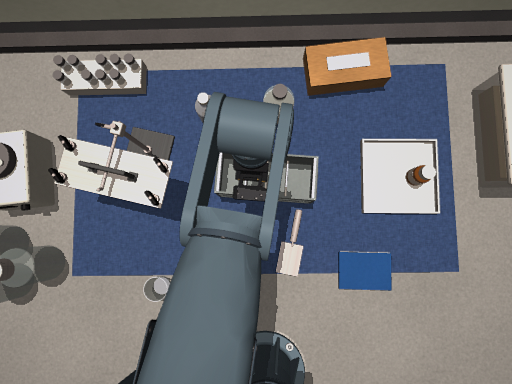

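```bash
python3 -m pendant '[[0,[-0.5,-2,0],[0,0,0]],[0,[0,-4,0],[0,0,0]],[0,[0,-5,0],[0,0,0]],[0,[0,-5,0],[0,0,0]],[0,[0,-5,0],[0,0,0]],[0,[0,-5,0],[0,0,0]],[0,[0,-5,0],[0,0,0]],[0,[0,-4,0],[0,0,0]],[0,[0,-2.4,0],[0,0,0]],[0,[0,0,0],[0,0,0]],[0,[0,0,0],[0,0,0]]]' 20
python3 capw.py w19;python3 caps.py t19
```

```text
clock: 44.2
tool_pos: [0.5453, -0.3539, 0.2253]
eef_rot: [[0.093, 0.996, -0.001], [0.996, -0.093, 0.002], [0.002, -0.001, -1.0]]
contact_force: [-0.4, 0.6, -0.1]
width: 0.0373
[ 0.54547727 -0.35371976  0.22568226] [-0.09536276 -0.2596235  -1.82503816] 0.03748363286603827
jaw -5.308709367683054
tray 323 ((546.9567260742188, -361.5672302246094), (141.2295684814453, 214.3045654296875), 88.63946533203125)
```

View pics/w19.png

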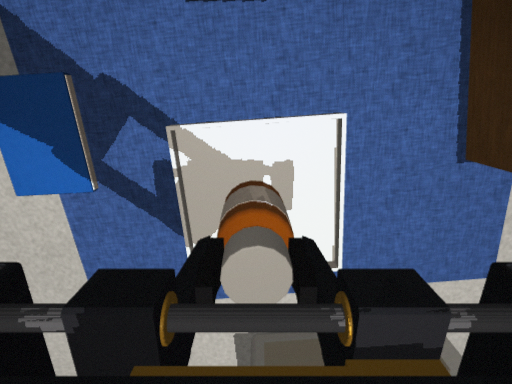

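```bash
python3 -m pendant '[[0,[0,0,-4],[0,0,0]],[0,[0,0,-5],[0,0,0]],[0,[0,0,-3],[0,0,0]],[0,[0,0,-1.7],[0,0,0]],[0,[0,0,-0.5],[0,0,0]],[0,[0,0,0],[0,0,0]],[0,[0,0,0],[0,0,0]]]' 20
python3 -m pendant '[[0,[0,0,-0.15],[0,0,0]],[0,[0,0,0],[0,0,0]],[0,[0,0,0],[0,0,0]]]' 20
```

```text
clock: 45.18
tool_pos: [0.5462, -0.356, 0.0859]
eef_rot: [[0.094, 0.996, 0.002], [0.996, -0.094, -0.002], [-0.002, 0.002, -1.0]]
contact_force: [0.7, 0.0, 0.4]
width: 0.0375
clock: 45.55
tool_pos: [0.5453, -0.3554, 0.0828]
eef_rot: [[0.094, 0.996, 0.0], [0.996, -0.094, -0.0], [-0.0, 0.0, -1.0]]
contact_force: [-0.4, -0.1, -1.5]
width: 0.0375
```

```bash
python3 -m pendant '[[0,[0,0,-0.15],[0,0,0]],[0,[0,0,0],[0,0,0]],[0,[0,0,0],[0,0,0]]]' 20
python3 -m pendant '[[0,[0,0,-0.1],[0,0,0]],[0,[0,0,0],[0,0,0]],[0,[0,0,0],[0,0,0]]]' 20
```

```text
clock: 45.92
tool_pos: [0.5455, -0.3557, 0.0818]
eef_rot: [[0.094, 0.996, 0.0], [0.996, -0.094, -0.001], [-0.001, 0.0, -1.0]]
contact_force: [-2.7, 0.4, 4.3]
width: 0.0375
clock: 46.3
tool_pos: [0.5456, -0.356, 0.0818]
eef_rot: [[0.094, 0.996, 0.001], [0.996, -0.094, -0.001], [-0.001, 0.001, -1.0]]
contact_force: [-3.9, 0.9, 10.7]
width: 0.0379
```

Seated. Release, lift, back off to a clear pose, then check everything.

```bash
python3 -m pendant '[[20,[0,0,0.1],[0,0,0]],[58,[0,0,0],[0,0,0]],[58,[0,0,0],[0,0,0]],[58,[0,0,0],[0,0,0]],[58,[0,0,3],[0,0,0]],[58,[0,0,5],[0,0,0]],[58,[0,0,5],[0,0,0]],[58,[0,0,5],[0,0,0]],[58,[-4,3,0],[0,0,0]],[58,[-5,3,0],[0,0,0]],[58,[-5,3,0],[0,0,0]],[58,[-4,2,0],[0,0,0]],[58,[0,0,0],[0,0,0]],[58,[0,0,0],[0,0,0]]]' 20
python3 caps.py t20
python3 - <<'E'
from h import *
snap('scene','s20')
p,d,c=load('t20');P=cloud(d,c);z=P[...,2]
m=(z>.096)&(z<.112)&(P[...,1]<-.28)&(P[...,1]>-.53)&(abs(P[...,0]-.546)<.11)
n,l,st,ce=cv2.connectedComponentsWithStats(m.astype(np.uint8))
for i in range(1,n):
    if st[i,4]>30: q=P[l==i];print('tray cap',st[i,4],ce[i],q.mean(0).round(4),np.ptp(q,0).round(3))
m=(z>.255)&(z<.285)&(P[...,1]>.25)&(P[...,0]<.6)
q=P[m&(p.max(2)<110)];print('bar',len(q),cv2.minAreaRect(q[:,:2].astype(np.float32)*1000),np.median(q[:,2]))
m=(z>.195)&(z<.225)&(P[...,1]>.2)&(p.min(2)>120);q=P[m];A=np.c_[q[:,:2],np.ones(len(q))];print('plate',q.mean(0),np.linalg.lstsq(A,q[:,2],rcond=None)[0])
cv2.imwrite('pics/m20.png',np.vstack([cv2.imread('pics/s20.png')[84:],cv2.imread('pics/t20.png')[30:310]]))
E
```

```text
clock: 48.05
tool_pos: [0.3659, -0.2459, 0.2618]
eef_rot: [[0.094, 0.996, 0.001], [0.996, -0.094, -0.001], [-0.001, 0.001, -1.0]]
contact_force: [0.4, 0.7, 0.3]
width: 0.0514
tray 557 ((561.82275390625, -398.556640625), (217.74107360839844, 217.30421447753906), 88.25213623046875)
tray cap 174 [426.94252874 165.82758621] [ 0.5588 -0.4421  0.1054] [0.037 0.037 0.014]
tray cap 171 [393.95906433 166.95321637] [ 0.5573 -0.3546  0.1054] [0.038 0.036 0.014]
bar 238 ((517.8221435546875, 365.4117431640625), (107.28628540039062, 54.438541412353516), 76.04238891601562) 0.27551038453054555
plate [0.53875272 0.35825187 0.20849976] [-1.95057489e-05 -4.95856692e-03  2.10286684e-01]
```

View pics/m20.png

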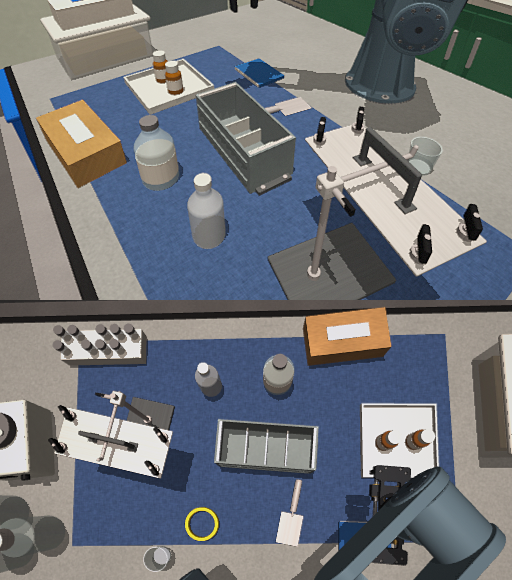

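```bash
python3 -m pendant '[[58,[-3,5,2],[0,0,0]],[58,[-2,5,2],[0,0,0]],[58,[0,5,2],[0,0,0]],[58,[0,0,0],[0,0,0]],[58,[0,0,0],[0,0,0]],[58,[0,0,0],[0,0,0]],[58,[0,0,0],[0,0,0]],[58,[0,0,0],[0,0,0]]]'
python3 caps.py t21
python3 - <<'E'
from h import *
p,d,c=load('t21');P=cloud(d,c);z=P[...,2]
m=(z>.096)&(z<.112)&(P[...,1]<-.28)&(P[...,1]>-.53)&(abs(P[...,0]-.546)<.11)
n,l,st,ce=cv2.connectedComponentsWithStats(m.astype(np.uint8))
for i in range(1,n):
    if st[i,4]>30:
        q=P[l==i];q=q[q[:,2]>.102];print('cap',len(q),((q.max(0)+q.min(0))/2).round(4),np.linalg.lstsq(np.c_[q[:,:2],np.ones(len(q))],q[:,2],rcond=None)[0].round(3))
p0,d0,c0=load('top0');P0=cloud(d0,c0)
dz=abs(z-P0[...,2]);m=((dz>.008)&(z>0)).astype(np.uint8)*255
o=p.copy();o[m>0]=(0,0,255);cv2.imwrite('pics/diff.png',o)
snap('scene','s21');cv2.imwrite('pics/s21c.png',cv2.resize(cv2.imread('pics/s21.png')[40:140,100:300],None,fx=4,fy=4))
E
```

```text
clock: 49.15
tool_pos: [0.3152, -0.0959, 0.3208]
eef_rot: [[0.095, 0.995, -0.001], [0.995, -0.095, 0.001], [0.001, -0.001, -1.0]]
contact_force: [0.0, 0.3, -1.1]
width: 0.0509
tray 707 ((562.2547607421875, -399.0550842285156), (218.9116973876953, 217.29669189453125), 88.5698013305664)
cap 161 [ 0.5596 -0.4428  0.1065] [ 0.011 -0.001  0.099]
cap 157 [ 0.5585 -0.3558  0.1061] [ 0.011 -0.004  0.099]
```

View pics/diff.png

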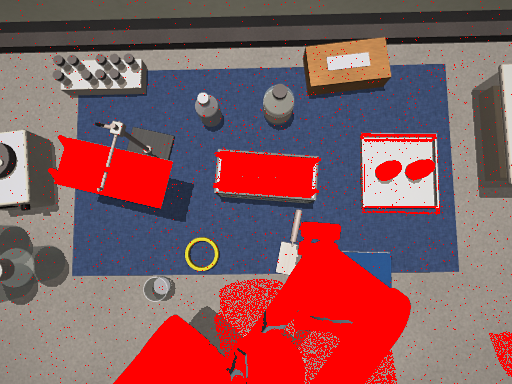

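View pics/s21c.png

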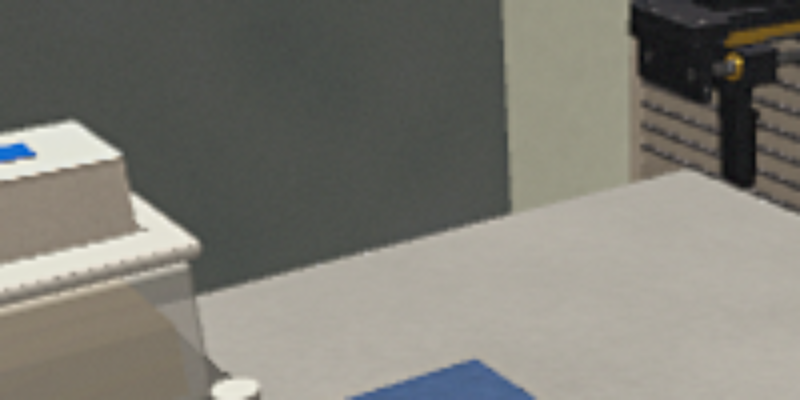

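```bash
python3 -c "
from rig import ctrl
s=ctrl.state();print(s['clock'],s['contact_force']);print(ctrl.hand_in())"
```

```text
49.25 [-0.09486466  0.55114092 -0.00100672]
the job is handed in; nothing more can be done
None
```

I finished the job and handed it in at 49 s, well inside the 210 s limit.

- **Thumbscrews:** I loosened all four to about 2.43–2.46 rad, worked out from the jaw angles. Later wrist pictures of two of them gave the same values.
- **Cover:** it hangs by its handle on the hook arm, let go. The plate is level with its centre about 2 mm from the seat, and its top is at 208 mm, as it should be.
- **Bottles:** the box held two, in the middle cells. Both now stand in the tray, about 44 mm either side of its centre. Their caps are level, with tops about 106 mm above the bench, and the box is empty in the last pictures.

**Tray moved:** it had shifted about 16 mm in +x when I checked after placing the second bottle. That was probably the announced knock, though I can't rule out that I nudged it when letting go. The bottles moved with it and it did not move again.

**Bystanders:** the last top view shows no change for the media bottle, wash bottle, tape roll or beaker. The arm partly covered the notebook and spatula in that view, so I could not fully check those two.

**Disagreement:** the top and wrist cameras differed by 2–5 mm throughout. I used values in between, and the grasps worked.

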